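# Clamp a bearing block in the drilling fixture with the cam knob under its base

## Robot

A 6-joint arm with a two-finger parallel gripper is mounted at the origin on the work surface. World frame = base frame: x ahead of the robot, y to its left, z up, the work surface at z = 0. Lengths are in m, angles in rad, forces in N, time in s.
With the tool pointing down it reaches from about 0.25 to 0.85 m from the base axis. Payload 12.5 kg.
Tool frame: the origin (TCP) lies at the very end of the fingers, on their centre line; the grasp point (between the pads) lies bot.tcp_to_grasp behind it (bot.tcp_to_grasp is the distance from the TCP to the grasp point, in m); z points along the fingers, y is the line along which they close (so a half turn about z gives the same grasp; the last joint's range is limited). The gripper opens to 93 mm and grips with 3 to 60 N. Pads are 15 mm wide; open, the fingers measure 128 mm over their backs; the gripper's body (75 mm by 188 mm) begins 65 mm behind the grasp point.
Start: joints at [1.041, 0.351, 1.652, -0, 1.139, -0.085], TCP at [0.237, 0.496, 0.219] pointing down, gripper open.
Joint ranges: [-2.75, 2.75], [-0.79, 2.1], [0.01, 2.65], [-1.57, 4.71], [0.07, 3.14], [-2.87, 2.87]. Speed limits (rad/s): [2.22, 2.22, 2.79, 3.14, 3.14, 3.14].

## Interface

Orientations are given as a rotation vector (axis times angle).
In Python, from workcell import bot gives the robot as it stands. The module is installed in compiled form; this text tells all that it offers.
- The arm moves only by the tool play_rows, never from a script. Its argument "series" is a list of rows, each an object with "hand": the opening, from 0 (shut) to 1 (fully open); "travel": the shift along the world's x, y, z as a fraction of full scale, a list of three; "yaw": the turn about the world's z as a fraction of full scale. A call has 1 to 10 rows; each row shifts and turns the commanded pose from where the row before left it; what a row does not reach is not made up. Full scale, the value 1, is 250 mm for a shift and 2 pi rad for a turn. A row lasts 1/8 s, in which the tool goes at most 62.5 mm and 10.7 degrees, less where a joint would pass 70% of its speed; a pose out of reach is approached as far as the arm can. A call with a number of a shift or a turn outside -1 to 1 is refused whole. A call with a gripper value outside its range is refused whole. The fingers move at their own pace and stop on an object; the grip force is fixed at half the most. Time passes only in rows, so rows that do not move let the fingers close. It gives the time, the measured TCP pose, the force, the opening and the grip force at its end, in the units of the state.
- bot.get_obs(): the state, without advancing time (a new reading comes with each control period).
- bot.read_camera(name): name is "side" or "top" or "wrist"; returns (picture, depth): 420x560x3 uint8, red, green, blue; 420x560 float32, m along the optical axis (not along the pixel's ray), 0 where there is no reading.
- bot.camera_model(name): a dict with "K" (3x3 intrinsics, pixels), "D" ([k1, k2, p1, p2, k3] as OpenCV has them; the pictures are not rectified), "world_to_cam" (4x4, takes a point from world to camera coordinates). Camera axes: x right, y down, z forward; pixel columns grow to the right and rows downward; lengths in m; the calibration is good to about 2 mm. A picture is of the moment at which its call begins: read the wrist's pose just before it. camera_model takes no time and is no camera call; for the wrist camera it gives the pose at the moment of the call.
- bot.hand_in(): hands the job in; it is judged then, once.
The state is a dict: "time": time; "joint_positions": joint angles; "qd": joint speeds; "joint_torque": joint torques, N m; "eef_pos": TCP position; "eef_rot": TCP orientation; "wrist_force": force on the tool from outside, world axes, zero at the start; "wrist_torque": the same for the moment, N m; "gripper_width": finger opening in m; "grasp_force": force on a finger pad.
Only numpy, scipy, OpenCV 4.12 (cv2) and the standard library are available. Lean on these libraries where they do the work, as an engineer would, in place of code of your own. Each camera call takes 0.05 s, during which the arm holds its last target. There are 200 camera calls.

## Task

Stand the aluminium bearing block upright on the raised drilling fixture, long side against the fence's wooden strip and one end up to the side stop, and let go of it. Then turn the lever knob under the fixture's plate until its cam grips the block firmly, without forcing it, and let go of the knob. Leave the other things on the bench alone.

Things in the scene. Friction and masses are not known exactly. Their poses are not given: they have to be found in the camera images.
- block_center (a point): Centre of the loose aluminium bearing block, a plain upright block 40 mm deep (x) by 60 mm long (y) by 60 mm tall (z), about 0.2 to 0.45 kg, with a round bore marked on both long sides; it starts standing on the bench. Either long side may go against the fence.
- block: The same bearing block; origin at the centre of its underside, 30 mm below its centre, same axes.
- fixture: Raised drilling fixture bolted to the bench: grey plate 12 mm thick, top 85 mm above the bench, on four 18 mm round legs at its corners. Origin on the bench; plate from x = -74 to +72 and y = -95 to +95 mm. -x is its front edge, under which the knob's arm sticks out; +x runs squarely to the fence. At the start the cam is 53 to 56 mm from the fence's steel face.
- fence: Steel L-shaped fence, 18 mm high, fixed square on the plate. Origin: its inside corner, on the plate's top. Steel face: plane x = 0 (bar 14 mm thick behind it, y = -86 to +14 mm); a wooden strip 15 mm high, whose proud thickness differs (2 to 6 mm), lies along it. Side stop: plane y = 0 (x = -34 to 0 mm). Seated block: centre at y = -30, z = +30, x = -20 mm less the strip, long side along y.
- cam_knob: Black lever knob under the plate; its upright shaft carries a steel cam on top of the plate. Origin on the turning axis (z, up), 58 mm above the bench, at mid height of the arm; x points along the arm. Hub 40 mm across; arm a bar 12 mm wide and 12 mm high out to 120 mm. At the start the arm sticks out at the front, 0.5 to 0.65 rad from the fixture's -x towards its +y.
- knob_end (a point): Centre of the 26 mm ball at the end of the knob's arm, 124 mm from the axis. To clamp, the knob turns anticlockwise seen from above: the arm's end goes from the fixture's +y side to its -y side. It can turn 1.6 rad in all and stays where it is left.
- oil_bottle: White oil bottle, 52 mm across, 130 mm tall, loose; leave alone. Origin at the centre of its underside.
- multimeter: Yellow multimeter lying flat, 75 by 150 by 34 mm, loose; leave alone. Origin at the centre of its underside.
- screw_dish: Grey dish, 72 mm across, 32 mm high, loose; leave alone. Origin at the centre of its underside.
- knob_push (a point): Point on the arm 100 mm from the axis, a good place to push it sideways. Free, the knob needs about 3 N here; the cam bites after roughly 0.6 to 1.4 rad, depending on fence and strip, and the push then rises steeply. 7 to 10 N here clamps firmly; above 20 N it is forced.
- cam_center (a point): Centre of the steel cam, a smooth greased off-centre disc 44 mm across and 17 mm high on the plate (top 103 mm above the bench), 12 mm off the knob's axis. As the knob turns it moves towards the fence and pushes the block against the strip; it does not bring the block to the side stop.
Things that resemble listed ones, but are neither listed nor needed, are in the scene too. Leave any orange or yellow look-alike of the block alone.

How it is judged:
By the outcome, as a careful person would: the job done as asked, in the order asked, and still so for the second after the job is handed in, with the robot touching nothing.
It also fails if it takes over 67 s, if anything falls off the work surface, if the arm or the gripper's body presses on something with over 40 N, if the wrist force passes 120 N, or if a joint passes its speed limit or range.

## Working session

There is one attempt and no reset: what is moved stays moved. The work goes in short steps, Python scripts to look and compute and a tool call to move; the robot and the scene stay as the last step left them, time stands still between calls to the robot, and variables do not carry over. Pictures are saved under pics/ and viewed, at most 10 in all, crops included, and the job is handed in when it is done.

Besides the shell and the picture viewer there is one more tool, called after "Call:" by a JSON object that holds its "api" and its "payload". play_rows: Moves the arm, as the interface text tells. Shift numbers are shares of 250 mm and turn numbers shares of 2 pi rad, none past 1 either way. Its arguments: {"type":"object","properties":{"series":{"type":"array"}},"required":["series"]}

```bash
mkdir -p pics; ls; python3 - <<'E'
from workcell import bot
import numpy as np, cv2
o=bot.get_obs(); print(o['time'],o['eef_pos'],o['eef_rot'],o['gripper_width'],bot.tcp_to_grasp)
for n in ["top","side","wrist"]:
    m=bot.camera_model(n); p,d=bot.read_camera(n)
    np.savez(f"pics/{n}0.npz",p=p,d=d,K=m["K"],D=m["D"],T=m["world_to_cam"])
    cv2.imwrite(f"pics/{n}0.png",p[...,::-1]); print(n,np.round(m["K"],1).tolist(),np.round(m["D"],3).tolist(),np.round(m["world_to_cam"],3).tolist())
E
```

```text
pics
0.0 [0.23646533 0.4961943  0.21810776] [-6.92856139e-01 -3.06391249e+00  1.72352324e-03] 0.09300935752334333 0.0188
top [[452.9, 0.0, 280.5], [0.0, 452.9, 208.4], [0.0, 0.0, 1.0]] [-0.127, 0.0, 0.0, 0.0, 0.0] [[-0.015, -1.0, -0.005, -0.047], [-0.986, 0.015, -0.169, 0.549], [0.169, 0.002, -0.986, 1.195], [0.0, 0.0, 0.0, 1.0]]
side [[475.6, 0.0, 281.4], [0.0, 475.6, 207.9], [0.0, 0.0, 1.0]] [-0.068, 0.0, 0.0, 0.0, 0.0] [[0.772, -0.636, -0.012, -0.451], [-0.495, -0.589, -0.638, 0.307], [0.399, 0.499, -0.77, 0.912], [0.0, 0.0, 0.0, 1.0]]
wrist [[321.0, 0.0, 274.5], [0.0, 321.0, 209.0], [0.0, 0.0, 1.0]] [-0.042, 0.0, 0.0, 0.0, 0.0] [[0.43, 0.903, -0.001, -0.55], [0.874, -0.416, 0.25, -0.029], [0.226, -0.109, -0.968, 0.39], [0.0, 0.0, 0.0, 1.0]]
```

View pics/top0.png

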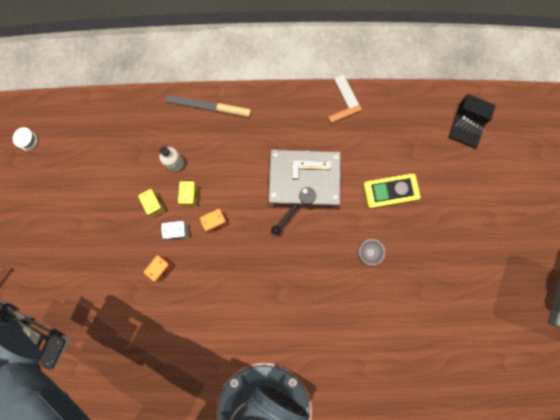

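View pics/side0.png

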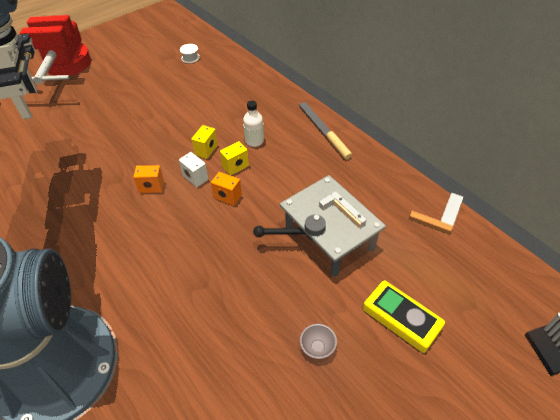

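The top view shows the block at about (174,230), with yellow and orange look-alikes around it. The fixture is at about (306,178), the fence's stop end at about (296,172), the cam at (307,194) and the knob ball at (276,230). The side view agrees: block (193,169), fixture (332,215), ball (259,231).

```bash
cat > h.py <<'E'
import numpy as np, cv2
from workcell import bot
def shot(n,name=None):
    m=bot.camera_model(n); p,d=bot.read_camera(n)
    if name: cv2.imwrite(f"pics/{name}.png",p[...,::-1])
    return dict(p=p,d=d,K=m["K"],D=np.array(m["D"]),T=np.array(m["world_to_cam"]))
def load(n): return dict(np.load(f"pics/{n}0.npz"))
def ray(s,uv):
    q=cv2.undistortPoints(np.array(uv,float).reshape(-1,1,2),s["K"],s["D"]).reshape(-1,2)
    R,t=s["T"][:3,:3],s["T"][:3,3]
    return -R.T@t,(np.c_[q,np.ones(len(q))])@R
def onz(s,uv,z):
    c,r=ray(s,uv); return c+r*((z-c[2])/r[:,2])[:,None]
def cloud(s,mask=None):
    v,u=np.nonzero((s["d"]>0) if mask is None else (mask&(s["d"]>0)))
    c,r=ray(s,np.c_[u,v]); return np.c_[u,v],c+r*s["d"][v,u][:,None]
def rect(P):
    (c,(w,h),a)=cv2.minAreaRect((P[:,:2]*1000).astype(np.float32)); return np.round(c,1),round(w,1),round(h,1),round(a,1)
E
python3 - <<'E'
from h import *
for n in ["top","side"]:
    s=load(n); uv,P=cloud(s); c=s["p"][uv[:,1],uv[:,0]].astype(int); sat=c.max(1)-c.min(1)
    print(n)
    # block estimate region
    u0=(174,230) if n=="top" else (193,166)
    b=(np.hypot(*(uv-u0).T)<22)&(sat<40)&(c.max(1)>130); t=b&(abs(P[:,2]-.06)<.006)
    print("block",b.sum(),t.sum(),np.median(P[t],0).round(4),rect(P[t]))
    u0=(306,178) if n=="top" else (332,215)
    r=np.hypot(*(uv-u0).T)<75
    pl=r&(abs(P[:,2]-.085)<.005); print("plate",pl.sum(),rect(P[pl]),np.median(P[pl],0).round(4))
    hi=r&(P[:,2]>.094)&(P[:,2]<.115)
    for nm,k in [("wood",hi&(sat>35)),("steel",hi&(sat<=35)&(c.max(1)>150)),("cam",hi&(c.max(1)<130))]:
        if k.sum()>4: print(nm,k.sum(),rect(P[k]),np.median(P[k],0).round(4))
    u0=(277,230) if n=="top" else (259,231)
    k=(np.hypot(*(uv-u0).T)<8)&(c.max(1)<60)
    m=uv[k].mean(0); print("ball",k.sum(),m,onz(s,m,.058).round(4),np.median(P[k],0).round(4))
s=load("top"); 
a=cv2.resize(s["p"][140:245,250:360,::-1],None,fx=5,fy=5,interpolation=cv2.INTER_CUBIC); cv2.imwrite("pics/fix0.png",a)
E
```

```text
top
block 375 330 [0.4918 0.238  0.0595] (array([492.6, 238.1]), 40.5, 61.7, 4.1)
plate 3016 (array([ 628.4, -121.2]), 190.4, 147.7, 87.2) [ 0.6249 -0.1141  0.0847]
wood 77 (array([ 649.9, -145.8]), 80.1, 6.3, 87.7) [ 0.6498 -0.1432  0.1003]
steel 303 (array([ 617.9, -138.1]), 99.1, 98.2, 88.1) [ 0.6549 -0.1218  0.1028]
cam 29 (array([ 565.5, -122.2]), 27.6, 28.2, 11.6) [ 0.5572 -0.1221  0.1015]
ball 49 [276.02040816 229.67346939] [[ 0.4887 -0.0418  0.058 ]] [ 0.4867 -0.042   0.0675]
side
block 596 299 [0.4907 0.2358 0.0592] (array([491.7, 238.2]), 41.0, 63.3, 3.8)
plate 3719 (array([ 627.9, -120.9]), 193.1, 148.8, 87.4) [ 0.6206 -0.1365  0.0857]
wood 126 (array([ 650.2, -144.8]), 84.7, 7.1, 87.3) [ 0.6493 -0.1463  0.0996]
steel 379 (array([ 614.9, -136. ]), 101.8, 106.1, 87.3) [ 0.6544 -0.1211  0.1038]
cam 221 (array([ 618. , -128.7]), 76.2, 125.5, 64.4) [ 0.5717 -0.1279  0.1028]
ball 88 [259.34090909 231.51136364] [[ 0.4892 -0.0412  0.058 ]] [ 0.4855 -0.0459  0.0653]
```

View pics/fix0.png

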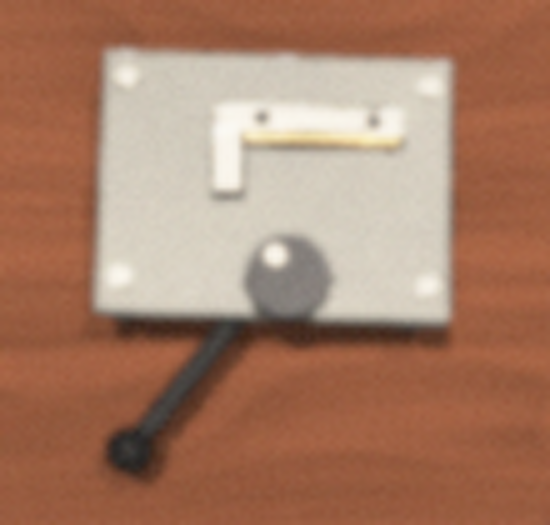

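The crop shows the L fence. Its stop's inner edge is near crop column 243, the wood strip's face near row 142, and the cam around (288,278). The knob arm points front-left, towards +y, as described. Next I'll work out the fence geometry and start moving above the block.

```bash
python3 - <<'E'
from h import *
yaw=np.deg2rad(-2.7); R=np.array([[np.cos(yaw),np.sin(yaw)],[-np.sin(yaw),np.cos(yaw)]]) # world->fixture
O=np.array([.629,-.121])
for n in ["top","side"]:
    s=load(n); uv,P=cloud(s); c=s["p"][uv[:,1],uv[:,0]].astype(int); sat=c.max(1)-c.min(1)
    F=(P[:,:2]-O)@R.T*1000
    t=(P[:,2]>.098)&(P[:,2]<.108)&(abs(F[:,0])<70)&(abs(F[:,1])<90)
    bar=t&(F[:,0]>5); 
    q=F[bar]; print(n,"bar x",np.percentile(q[:,0],[1,5,50,95,99]).round(1),"y",np.percentile(q[:,1],[1,5,95,99]).round(1))
    st=t&(F[:,0]<14)&(F[:,0]>-20)&(F[:,1]>-20); q=F[st]; print("stop x",np.percentile(q[:,0],[1,99]).round(1),"y",np.percentile(q[:,1],[2,10,50,90,98]).round(1))
    w=t&(sat>35)&(F[:,0]>5); q=F[w]; print("wood x",np.percentile(q[:,0],[3,50,97]).round(1),"y",np.percentile(q[:,1],[3,97]).round(1),np.polyfit(q[:,1],q[:,0],1).round(3))
    k=t&(F[:,0]<-22)&(abs(F[:,1])<45); q=F[k]; (cc,r)=cv2.minEnclosingCircle(q.astype(np.float32)); print("cam",cc,r,q.mean(0))
b=np.array([.489,-.0415]); print("ball fix",(b-O)@R.T*1000)
E
```

```text
top bar x [ 6.6 12.1 27.9 37.  38.5] y [-66.  -60.9  29.9  32.4]
stop x [-10.1  13.1] y [20.9 21.2 26.4 31.6 31.9]
wood x [19.3 22.4 24.8] y [-61.9  14.4] [9.0000e-03 2.2343e+01]
cam (-53.681640625, -6.8376593589782715) 22.196624755859375 [-52.68431281  -7.22449783]
side bar x [ 7.1 13.1 26.4 37.1 39.1] y [-65.8 -62.1  30.4  33.6]
stop x [-10.3  13.7] y [19.5 20.3 25.6 32.3 34. ]
wood x [18.8 21.9 25. ] y [-62.3  16.8] [-9.0000e-03  2.1804e+01]
cam (-53.96238708496094, -6.756439208984375) 23.0690860748291 [-53.00636117  -8.40335123]
ball fix [-143.58954533   72.81684196]
```

Call:
{"api": "play_rows", "payload": {"series": [{"hand": 1,"travel": [0.17,-0.172,0],"yaw": -0.028},{"hand": 1,"travel": [0.17,-0.172,0],"yaw": -0.028},{"hand": 1,"travel": [0.17,-0.172,0],"yaw": -0.028},{"hand": 1,"travel": [0.17,-0.172,0],"yaw": -0.028},{"hand": 1,"travel": [0.17,-0.172,0],"yaw": -0.028},{"hand": 1,"travel": [0.17,-0.172,0],"yaw": -0.028},{"hand": 1,"travel": [0,0,0],"yaw": 0},{"hand": 1,"travel": [0,0,0],"yaw": 0}]}}

```text
time: 1.15
eef_pos: [0.4912, 0.2386, 0.2184]
eef_rot: [-2.141, -2.299, 0.001]
wrist_force: [-0.5, -0.0, -0.2]
gripper_width: 0.0928
grasp_force: 0.0
```

```bash
python3 - <<'E'
from h import *
s=load("top"); uv,P=cloud(s)
t=(P[:,2]>.02)&(P[:,2]<.16)&(abs(P[:,0]-.492)<.13)&(abs(P[:,1]-.238)<.14)
a=np.deg2rad(4.1); R=np.array([[np.cos(a),np.sin(a)],[-np.sin(a),np.cos(a)]])
F=(P[t,:2]-[.4922,.2381])@R.T*1000
n=(abs(F[:,1])<14); print("x occupied in finger lane",np.unique((F[n,0]//4*4)).astype(int))
n=abs(F[:,1])<40; 
k=(abs(F[:,0])<100)&n; print("z max under body",P[t][k][:,2].max())
E
```

```text
x occupied in finger lane [-24 -20 -16 -12  -8  -4   0   4   8  12  16  20]
z max under body 0.06547497603839902
```

Call:
{"api": "play_rows", "payload": {"series": [{"hand": 0.7,"travel": [0.004,-0.002,-0.2],"yaw": 0},{"hand": 0.7,"travel": [0,0,-0.15],"yaw": 0},{"hand": 0.7,"travel": [0,0,0],"yaw": 0}]}}

```text
time: 1.52
eef_pos: [0.4904, 0.2385, 0.1293]
eef_rot: [-2.137, -2.299, 0.007]
wrist_force: [-0.5, -0.7, 1.3]
gripper_width: 0.0678
grasp_force: 0.0
```

Lane is clear. I'll descend and grip.

Call:
{"api": "play_rows", "payload": {"series": [{"hand": 0.7,"travel": [0,0,-0.15],"yaw": 0},{"hand": 0.7,"travel": [0,0,-0.15],"yaw": 0},{"hand": 0.7,"travel": [0,0,-0.118],"yaw": 0},{"hand": 0.7,"travel": [0,0,0],"yaw": 0},{"hand": 0,"travel": [0,0,0],"yaw": 0},{"hand": 0,"travel": [0,0,0],"yaw": 0},{"hand": 0,"travel": [0,0,0],"yaw": 0},{"hand": 0,"travel": [0,0,0],"yaw": 0},{"hand": 0,"travel": [0,0,0],"yaw": 0}]}}

```text
time: 2.65
eef_pos: [0.4931, 0.2382, 0.0277]
eef_rot: [2.141, 2.298, 0.002]
wrist_force: [-1.7, -0.6, 7.6]
gripper_width: 0.04
grasp_force: 29.9
```

Call:
{"api": "play_rows", "payload": {"series": [{"hand": 0,"travel": [0,0,0.08],"yaw": 0},{"hand": 0,"travel": [0,0,0.2],"yaw": 0},{"hand": 0,"travel": [0,0,0.2],"yaw": 0},{"hand": 0,"travel": [0,0,0.2],"yaw": 0},{"hand": 0,"travel": [0,0,0],"yaw": 0}]}}

```text
time: 3.28
eef_pos: [0.494, 0.2385, 0.2002]
eef_rot: [2.14, 2.296, 0.009]
wrist_force: [0.5, 0.4, -2.4]
gripper_width: 0.0398
grasp_force: 29.8
```

Call:
{"api": "play_rows", "payload": {"series": [{"hand": 0,"travel": [0.052,-0.15,0],"yaw": -0.0019},{"hand": 0,"travel": [0.052,-0.15,0],"yaw": -0.0019},{"hand": 0,"travel": [0.052,-0.15,0],"yaw": -0.0019},{"hand": 0,"travel": [0.052,-0.15,0],"yaw": -0.0019},{"hand": 0,"travel": [0.052,-0.15,0],"yaw": -0.0019},{"hand": 0,"travel": [0.052,-0.15,0],"yaw": -0.0019},{"hand": 0,"travel": [0.052,-0.15,0],"yaw": -0.0019},{"hand": 0,"travel": [0.052,-0.15,0],"yaw": -0.0019},{"hand": 0,"travel": [0.052,-0.15,0],"yaw": -0.0019},{"hand": 0,"travel": [0.052,-0.16,0],"yaw": -0.0019}]}}

```text
time: 4.53
eef_pos: [0.6222, -0.1405, 0.1947]
eef_rot: [-2.274, -2.164, 0.002]
wrist_force: [0.6, 0.8, -2.6]
gripper_width: 0.04
grasp_force: 29.8
```

Call:
{"api": "play_rows", "payload": {"series": [{"hand": 0,"travel": [0,0,0],"yaw": 0},{"hand": 0,"travel": [0,0,0],"yaw": 0}]}}

```text
time: 4.78
eef_pos: [0.6219, -0.1391, 0.1952]
eef_rot: [-2.274, -2.165, 0.002]
wrist_force: [-0.8, -0.2, -3.0]
gripper_width: 0.0401
grasp_force: 29.8
```

```bash
python3 - <<'E'
from h import *
s=shot("side","side1"); w=shot("wrist","wrist1")
cv2.imwrite("pics/two1.png",cv2.resize(np.hstack([s["p"],w["p"]])[...,::-1],(800,300)))
o=bot.get_obs(); print(o['eef_pos'],o['eef_rot'],o['gripper_width'],o['wrist_force'])
E
```

```text
[ 0.62218146 -0.1385811   0.19599511] [-2.27335687e+00 -2.16657705e+00  8.04912826e-04] 0.039475606695824 [-0.42012902 -0.29280779 -2.13709655]
```

View pics/two1.png

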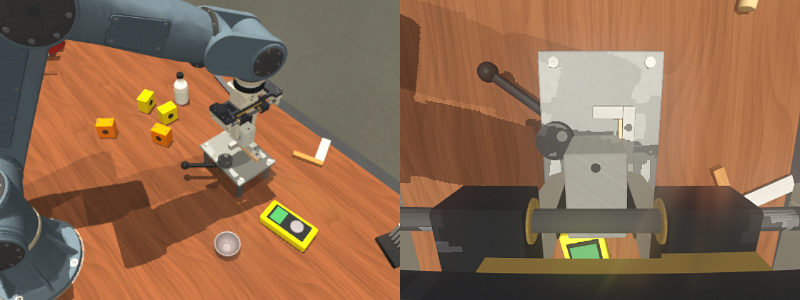

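The side view shows the block held above the fixture. The wrist view shows the stop at about (608,112), the wood strip at about (620,130), the cam at (553,140) and the block at about (596,190). Before lowering, I'll refine the fence pose from the wrist depth.

```bash
python3 - <<'E'
from h import *
s=shot("wrist"); uv,P=cloud(s); c=s["p"][uv[:,1],uv[:,0]].astype(int); sat=c.max(1)-c.min(1)
yaw=np.deg2rad(-2.7); R=np.array([[np.cos(yaw),np.sin(yaw)],[-np.sin(yaw),np.cos(yaw)]]); O=np.array([.629,-.121])
F=(P[:,:2]-O)@R.T*1000
pl=(abs(P[:,2]-.085)<.004)&(abs(F[:,0])<85)&(abs(F[:,1])<110); print("plate z",np.median(P[pl,2]))
# plate +y edge and side edges
q=F[pl]; print("plate",np.percentile(q[:,0],[.3,99.7]),np.percentile(q[:,1],[99.7]))
e=[[y,q[abs(q[:,1]-y)<2][:,0].max()] for y in range(35,90,5)]; print("yaw err deg",-np.rad2deg(np.arctan(np.polyfit(*np.array(e).T,1)[0])),np.mean(e,0))
t=(P[:,2]>.097)&(P[:,2]<.108)&(abs(F[:,0])<60)&(abs(F[:,1])<80)
st=t&(F[:,0]<14)&(F[:,0]>-12)&(F[:,1]>5)&(F[:,1]<50); print("stop y",np.percentile(F[st,1],[1,5,95,99]).round(1),np.percentile(F[st,0],[1]))
w=t&(sat>35)&(F[:,0]>5); print("wood",w.sum(),np.percentile(F[w],[3,97],axis=0).round(1).tolist(),np.median(P[w,2]))
bar=t&(F[:,0]>5)&(sat<35); print("bar",np.percentile(F[bar,0],[95,99,99.7]))
k=t&(F[:,0]<-25)&(abs(F[:,1])<40); print("cam",cv2.minEnclosingCircle(F[k].astype(np.float32)))
b=(P[:,2]>.15)&(P[:,2]<.235)&(abs(F[:,0]+6)<60)&(F[:,1]>-14); print("block face y",b.sum(),np.percentile(F[b,1],[5,50,95,99]).round(1),np.percentile(F[b,0],[1,99]).round(1),P[b,2].min())
E
```

```text
plate z 0.08500505684012727
plate [-73.63598436  71.05792421] [95.18757622]
yaw err deg 0.3443152192320153 [60.         71.20213974]
stop y [20.8 21.  34.4 34.5] [-10.65694071]
wood 153 [[19.1, -3.6], [23.3, 19.0]] 0.10006235841735334
bar [36.43560762 37.02001981 37.24943288]
cam ((-54.381874084472656, -6.214168548583984), 22.049978256225586)
block face y 8929 [-11.6   1.5  14.8  15.1] [-39.1  26.9] 0.16990086799337606
```

Call:
{"api": "play_rows", "payload": {"series": [{"hand": 0,"travel": [0,0,-0.1],"yaw": 0},{"hand": 0,"travel": [0,0,-0.1],"yaw": 0},{"hand": 0,"travel": [0,0,-0.08],"yaw": 0},{"hand": 0,"travel": [0,0,-0.03],"yaw": 0},{"hand": 0,"travel": [0,0,0],"yaw": 0}]}}

```text
time: 5.55
eef_pos: [0.6226, -0.1391, 0.1192]
eef_rot: [-2.274, -2.167, 0.0]
wrist_force: [-0.7, -0.3, -2.7]
gripper_width: 0.0397
grasp_force: 29.8
```

Call:
{"api": "play_rows", "payload": {"series": [{"hand": 0,"travel": [0,0,-0.01],"yaw": 0},{"hand": 0,"travel": [0,0,-0.006],"yaw": 0},{"hand": 0,"travel": [0,0,0],"yaw": 0},{"hand": 0,"travel": [0,0,0],"yaw": 0}]}}

```text
time: 6.05
eef_pos: [0.6227, -0.1396, 0.1153]
eef_rot: [2.275, 2.166, 0.0]
wrist_force: [0.1, -0.2, -2.4]
gripper_width: 0.0399
grasp_force: 29.8
```

Call:
{"api": "play_rows", "payload": {"series": [{"hand": 0,"travel": [0,0,-0.006],"yaw": 0},{"hand": 0,"travel": [0,0,0],"yaw": 0}]}}

```text
time: 6.3
eef_pos: [0.6225, -0.1395, 0.1135]
eef_rot: [-2.275, -2.166, 0.0]
wrist_force: [-0.1, -0.5, -3.0]
gripper_width: 0.04
grasp_force: 29.8
```

Call:
{"api": "play_rows", "payload": {"series": [{"hand": 0,"travel": [0,0,-0.004],"yaw": 0},{"hand": 0,"travel": [0,0,0],"yaw": 0}]}}

```text
time: 6.55
eef_pos: [0.6227, -0.1395, 0.1127]
eef_rot: [2.275, 2.166, 0.0]
wrist_force: [-0.3, -0.3, -1.4]
gripper_width: 0.0399
grasp_force: 29.8
```

Call:
{"api": "play_rows", "payload": {"series": [{"hand": 0,"travel": [0,0,-0.002],"yaw": 0},{"hand": 0,"travel": [0.0,0.008,0],"yaw": 0},{"hand": 0,"travel": [0,0.008,0],"yaw": 0},{"hand": 0,"travel": [0,0,0],"yaw": 0}]}}

```text
time: 7.05
eef_pos: [0.6232, -0.1358, 0.1127]
eef_rot: [2.274, 2.165, 0.001]
wrist_force: [-0.1, -4.4, 6.1]
gripper_width: 0.0403
grasp_force: 29.8
```

Call:
{"api": "play_rows", "payload": {"series": [{"hand": 0,"travel": [0,0.004,0],"yaw": 0},{"hand": 0,"travel": [0,0,0],"yaw": 0}]}}

```text
time: 7.3
eef_pos: [0.6232, -0.1348, 0.1127]
eef_rot: [2.274, 2.165, 0.001]
wrist_force: [0.6, -4.5, 4.8]
gripper_width: 0.0398
grasp_force: 29.8
```

Call:
{"api": "play_rows", "payload": {"series": [{"hand": 0,"travel": [0,0.004,0],"yaw": 0},{"hand": 0,"travel": [0,0,0],"yaw": 0}]}}

```text
time: 7.55
eef_pos: [0.6232, -0.1338, 0.1127]
eef_rot: [2.274, 2.165, 0.001]
wrist_force: [0.6, -3.5, 6.0]
gripper_width: 0.0399
grasp_force: 29.8
```

Call:
{"api": "play_rows", "payload": {"series": [{"hand": 0,"travel": [0,0.004,0],"yaw": 0},{"hand": 0,"travel": [0,0,0],"yaw": 0}]}}

```text
time: 7.8
eef_pos: [0.6232, -0.1329, 0.1127]
eef_rot: [2.274, 2.165, 0.001]
wrist_force: [0.2, -4.6, 5.4]
gripper_width: 0.0398
grasp_force: 29.8
```

Call:
{"api": "play_rows", "payload": {"series": [{"hand": 0,"travel": [0,0.004,0],"yaw": 0},{"hand": 0,"travel": [0,0,0],"yaw": 0}]}}

```text
time: 8.05
eef_pos: [0.6232, -0.1327, 0.1128]
eef_rot: [2.273, 2.164, -0.0]
wrist_force: [-0.6, -9.0, 4.9]
gripper_width: 0.0399
grasp_force: 29.8
```

Call:
{"api": "play_rows", "payload": {"series": [{"hand": 0,"travel": [0,0.004,0],"yaw": 0},{"hand": 0,"travel": [0,0,0],"yaw": 0}]}}

```text
time: 8.3
eef_pos: [0.6232, -0.1325, 0.1129]
eef_rot: [2.273, 2.164, -0.001]
wrist_force: [-0.9, -13.6, 4.5]
gripper_width: 0.0398
grasp_force: 29.8
```

Call:
{"api": "play_rows", "payload": {"series": [{"hand": 0,"travel": [0,0.002,0],"yaw": 0},{"hand": 0,"travel": [0,0,0],"yaw": 0}]}}

```text
time: 8.55
eef_pos: [0.6231, -0.1324, 0.113]
eef_rot: [2.273, 2.163, -0.002]
wrist_force: [-1.7, -15.0, 5.3]
gripper_width: 0.0398
grasp_force: 29.8
```

Call:
{"api": "play_rows", "payload": {"series": [{"hand": 0,"travel": [0.006,-0.001,0],"yaw": 0},{"hand": 0,"travel": [0.006,0,0],"yaw": 0},{"hand": 0,"travel": [0,0,0],"yaw": 0}]}}

```text
time: 8.93
eef_pos: [0.6237, -0.1325, 0.1128]
eef_rot: [-2.274, -2.166, 0.009]
wrist_force: [-15.4, -14.6, 15.7]
gripper_width: 0.0397
grasp_force: 29.9
```

Call:
{"api": "play_rows", "payload": {"series": [{"hand": 0,"travel": [0.004,0,0],"yaw": 0},{"hand": 0,"travel": [0,0,0],"yaw": 0}]}}

```text
time: 9.18
eef_pos: [0.6241, -0.1326, 0.1129]
eef_rot: [-2.273, -2.166, 0.01]
wrist_force: [-19.6, -15.0, 18.6]
gripper_width: 0.0396
grasp_force: 30.0
```

Call:
{"api": "play_rows", "payload": {"series": [{"hand": 0,"travel": [0.004,0,0],"yaw": 0},{"hand": 0,"travel": [0,0,0],"yaw": 0}]}}

```text
time: 9.43
eef_pos: [0.6249, -0.1326, 0.1128]
eef_rot: [-2.273, -2.165, 0.011]
wrist_force: [-19.7, -15.6, 19.0]
gripper_width: 0.0399
grasp_force: 30.0
```

Call:
{"api": "play_rows", "payload": {"series": [{"hand": 0,"travel": [0.003,0,0],"yaw": 0},{"hand": 0,"travel": [0,0,0],"yaw": 0}]}}

```text
time: 9.68
eef_pos: [0.6257, -0.1326, 0.1129]
eef_rot: [-2.273, -2.165, 0.011]
wrist_force: [-20.8, -16.0, 19.0]
gripper_width: 0.0399
grasp_force: 30.0
```

Call:
{"api": "play_rows", "payload": {"series": [{"hand": 0,"travel": [0,-0.006,0.004],"yaw": 0},{"hand": 0,"travel": [0,0,0],"yaw": 0}]}}

```text
time: 9.93
eef_pos: [0.6269, -0.1328, 0.1128]
eef_rot: [-2.274, -2.165, 0.005]
wrist_force: [-8.0, -8.2, 5.0]
gripper_width: 0.0398
grasp_force: 29.9
```

Call:
{"api": "play_rows", "payload": {"series": [{"hand": 0,"travel": [0.003,0,0],"yaw": 0},{"hand": 0,"travel": [0,0,0],"yaw": 0}]}}

```text
time: 10.18
eef_pos: [0.6273, -0.1328, 0.1129]
eef_rot: [-2.273, -2.165, 0.006]
wrist_force: [-9.5, -8.2, 7.9]
gripper_width: 0.04
grasp_force: 29.9
```

Call:
{"api": "play_rows", "payload": {"series": [{"hand": 0,"travel": [0.003,0,0],"yaw": 0},{"hand": 0,"travel": [0,0,0],"yaw": 0}]}}

```text
time: 10.42
eef_pos: [0.6275, -0.1328, 0.1129]
eef_rot: [-2.272, -2.164, 0.008]
wrist_force: [-13.5, -9.5, 9.6]
gripper_width: 0.0398
grasp_force: 29.9
```

Call:
{"api": "play_rows", "payload": {"series": [{"hand": 0,"travel": [0.003,0,0],"yaw": 0},{"hand": 0,"travel": [0,0,0],"yaw": 0}]}}

```text
time: 10.68
eef_pos: [0.6276, -0.1328, 0.1129]
eef_rot: [-2.272, -2.163, 0.01]
wrist_force: [-17.8, -9.0, 12.1]
gripper_width: 0.04
grasp_force: 29.9
```

Call:
{"api": "play_rows", "payload": {"series": [{"hand": 0,"travel": [0.003,0,0],"yaw": 0},{"hand": 0,"travel": [0,0,0],"yaw": 0}]}}

```text
time: 10.92
eef_pos: [0.6277, -0.1328, 0.1129]
eef_rot: [-2.271, -2.162, 0.011]
wrist_force: [-21.3, -8.4, 16.0]
gripper_width: 0.0398
grasp_force: 29.9
```

```bash
python3 - <<'E'
from h import *
w=shot("wrist","wrist2"); print(bot.get_obs()['wrist_torque'])
cv2.imwrite("pics/w2.png",w["p"][60:300,120:420,::-1].repeat(2,0).repeat(2,1))
E
```

```text
[-1.60939532  4.16296778 -0.03321842]
```

View pics/w2.png

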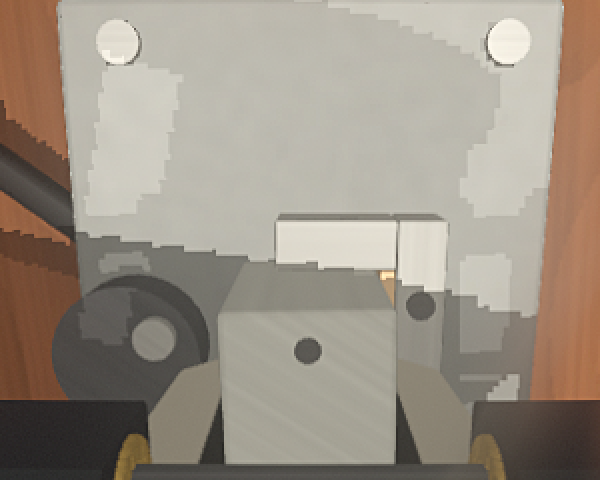

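The wrist crop shows the block with its end at the stop's inner face (crop row ~265) and its long side closed onto the strip (crop column ~395). I'll unload gently and release.

Call:
{"api": "play_rows", "payload": {"series": [{"hand": 0,"travel": [-0.009,-0.002,0],"yaw": 0},{"hand": 0,"travel": [0,0,0],"yaw": 0}]}}

```text
time: 11.22
eef_pos: [0.6275, -0.1329, 0.1128]
eef_rot: [-2.273, -2.165, 0.005]
wrist_force: [-9.5, -6.7, 6.3]
gripper_width: 0.0399
grasp_force: 29.9
```

Call:
{"api": "play_rows", "payload": {"series": [{"hand": 0.52,"travel": [0,0,0],"yaw": 0},{"hand": 0.52,"travel": [0,0,0],"yaw": 0},{"hand": 0.55,"travel": [0,0,0],"yaw": 0},{"hand": 0.6,"travel": [0,0,0],"yaw": 0}]}}

```text
time: 11.72
eef_pos: [0.6292, -0.1321, 0.1131]
eef_rot: [-2.275, -2.167, -0.0]
wrist_force: [0.4, -0.4, -0.5]
gripper_width: 0.0549
grasp_force: 0.0
```

Call:
{"api": "play_rows", "payload": {"series": [{"hand": 0.6,"travel": [-0.005,0,0.05],"yaw": 0},{"hand": 0.6,"travel": [0,0,0.15],"yaw": 0},{"hand": 0.6,"travel": [0,0,0.15],"yaw": 0},{"hand": 0.6,"travel": [-0.1,-0.1,0.1],"yaw": 0},{"hand": 0.6,"travel": [-0.1,-0.1,0],"yaw": 0},{"hand": 0.6,"travel": [0,0,0],"yaw": 0},{"hand": 0.6,"travel": [0,0,0],"yaw": 0}]}}

```text
time: 12.6
eef_pos: [0.5783, -0.1819, 0.2261]
eef_rot: [2.275, 2.166, 0.001]
wrist_force: [0.3, 0.9, 0.7]
gripper_width: 0.0559
grasp_force: 0.0
```

```bash
cat > chk.py <<'E'
from h import *
import sys
s=shot("wrist",sys.argv[1]); uv,P=cloud(s); c=s["p"][uv[:,1],uv[:,0]].astype(int)
yaw=np.deg2rad(-2.7); R=np.array([[np.cos(yaw),np.sin(yaw)],[-np.sin(yaw),np.cos(yaw)]]); O=np.array([.629,-.121])
F=(P[:,:2]-O)@R.T*1000
t=(abs(P[:,2]-.145)<.003)&(abs(F[:,0])<60)&(abs(F[:,1]+10)<60); q=F[t]
print("block top",t.sum(),cv2.minAreaRect(q.astype(np.float32)),np.median(P[t,2]), np.percentile(q,[1,99],axis=0).round(1).tolist(), "plane",np.linalg.lstsq(np.c_[q,np.ones(len(q))],P[t,2]*1000,rcond=None)[0].round(3))
t=(P[:,2]>.098)&(P[:,2]<.107)&(abs(F[:,0])<60)&(abs(F[:,1])<80)
st=t&(F[:,0]<14)&(F[:,0]>-12)&(F[:,1]>17)&(F[:,1]<40); print("stop y",np.percentile(F[st,1],[1,99]).round(1))
bar=t&(F[:,0]>17); print("bar x",np.percentile(F[bar,0],[1,99]).round(1),"y",np.percentile(F[bar,1],[1,99]).round(1))
k=t&(F[:,0]<-25)&(abs(F[:,1])<40); print("cam",cv2.minEnclosingCircle(F[k].astype(np.float32)))
E
python3 chk.py wrist3
```

```text
block top 4147 ((-1.1545467376708984, -9.580680847167969), (40.644317626953125, 60.529693603515625), 0.8756078481674194) 0.14497034383840612 [[-21.1, -38.7], [18.1, 19.9]] plane [ 2.00000e-03 -3.00000e-03  1.44934e+02]
stop y [22.8 34.6]
bar x [17.9 37.3] y [-64.6  33.8]
cam ((-54.921905517578125, -6.1594719886779785), 22.072649002075195)
```

View pics/wrist3.png

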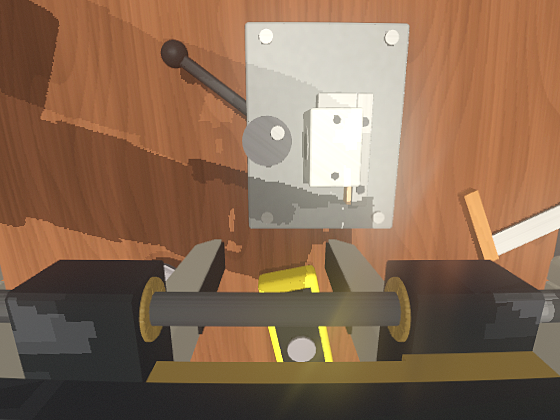

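The view shows the block upright, flush to the stop at about (337,100) and the strip, with the cam at (267,140) and the knob ball at (174,53). The measured block centre in fixture coordinates is (-1.2,-9.6) mm, as expected. Now the knob: I'll close the fingers and move to the arm's +y side.

Call:
{"api": "play_rows", "payload": {"series": [{"hand": 0,"travel": [-0.035,0.104,0],"yaw": 0.025},{"hand": 0,"travel": [-0.035,0.104,0],"yaw": 0.025},{"hand": 0,"travel": [-0.035,0.104,0],"yaw": 0.025},{"hand": 0,"travel": [-0.035,0.104,0],"yaw": 0.025},{"hand": 0,"travel": [-0.035,0.104,0],"yaw": 0.025},{"hand": 0,"travel": [-0.035,0.104,0],"yaw": 0.025},{"hand": 0,"travel": [0,0,0],"yaw": 0},{"hand": 0,"travel": [0,0,0],"yaw": 0}]}}

```text
time: 13.65
eef_pos: [0.5259, -0.0264, 0.2256]
eef_rot: [1.047, 2.962, -0.0]
wrist_force: [-0.2, -0.9, 0.7]
gripper_width: 0.0003
grasp_force: 0.0
```

```bash
python3 - <<'E'
from h import *
o=bot.get_obs(); print(o['eef_pos'],o['joint_positions'])
for n in ["wrist","side"]:
    s=shot(n,n+"4"); uv,P=cloud(s); c=s["p"][uv[:,1],uv[:,0]].astype(int)
    u=np.array([-.776,.631]); A=np.array([.5852,-.1197]); D=P[:,:2]-A; r=D@u; l=D@[.631,.776]
    t=(abs(P[:,2]-.06)<.014)&(c.max(1)<90)&(abs(l)<30)&(r>50)&(r<150)
    if t.sum()<10: print(n,"few"); continue
    a=t&(r<108)&(r>60); print(n,a.sum(),np.polyfit(r[a],l[a],1).round(4),np.percentile(l[a],[2,98]),np.percentile(r[t],[99]),np.median(P[a,2]))
E
```

```text
[ 0.52587074 -0.02635004  0.22564962] [-1.38426934e-01  3.00578374e-01  1.70401380e+00 -1.41249858e-04
  1.13679343e+00 -1.02984435e+00]
wrist few
side few
```

View pics/wrist4.png

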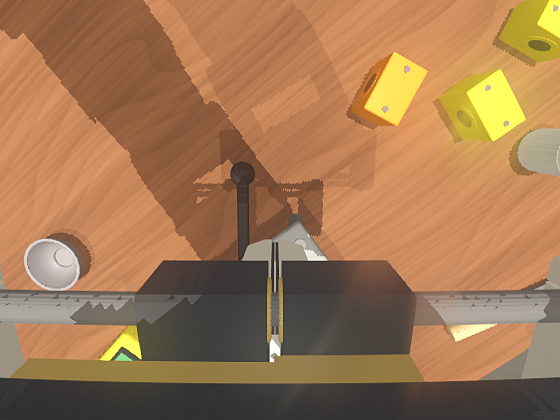

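The wrist view shows the arm running straight up the image at column ~243 with the ball at (243,173), to the left of the closed fingers at column 275. The tool yaw therefore matches the arm.

```bash
python3 - <<'E'
from h import *
s=shot("wrist")
A=np.array([.5852,-.1197]); u=np.array([-.776,.631]); n=np.array([.631,.776])
for p,z in [((242.5,173),.058),((237,205),.064),((249,205),.064),((239,240),.064),((247.5,240),.064)]:
    q=onz(s,p,z)[0,:2]; print(p,q.round(4),"r",((q-A)@u*1000).round(1),"l",((q-A)@n*1000).round(1))
t=bot.get_obs()['eef_pos'][:2]; print("tcp r,l",(t-A)@u*1000,(t-A)@n*1000)
E
```

```text
(242.5, 173) [ 0.4877 -0.0384] r 126.9 l 1.6
(237, 205) [ 0.5096 -0.0638] r 94.0 l -4.3
(249, 205) [ 0.5175 -0.054 ] r 94.0 l 8.3
(239, 240) [ 0.5406 -0.0875] r 55.0 l -3.2
(247.5, 240) [ 0.5463 -0.0803] r 55.0 l 6.0
tcp r,l 104.7619307862052 34.47636474725242
```

Call:
{"api": "play_rows", "payload": {"series": [{"hand": 0,"travel": [0,0,-0.2],"yaw": 0},{"hand": 0,"travel": [0,0,-0.2],"yaw": 0},{"hand": 0,"travel": [0,0,-0.1],"yaw": 0},{"hand": 0,"travel": [0,0,0],"yaw": 0}]}}

```text
time: 14.3
eef_pos: [0.5246, -0.0266, 0.0992]
eef_rot: [-1.045, -2.959, 0.001]
wrist_force: [-0.1, 0.2, 0.9]
gripper_width: 0.0003
grasp_force: 0.0
```

Call:
{"api": "play_rows", "payload": {"series": [{"hand": 0,"travel": [0,0,-0.1],"yaw": 0},{"hand": 0,"travel": [0,0,-0.1],"yaw": 0},{"hand": 0,"travel": [0,0,0],"yaw": 0},{"hand": 0,"travel": [0,0,0],"yaw": 0}]}}

```text
time: 14.8
eef_pos: [0.5263, -0.0265, 0.0522]
eef_rot: [1.044, 2.961, 0.001]
wrist_force: [0.2, 0.1, 0.4]
gripper_width: 0.0004
grasp_force: 0.0
```

```bash
cat > arc.py <<'E'
# waypoints of the tool for arm turn a, contact offset off; prints row increments (fractions)
import numpy as np, sys
from workcell import bot
A=np.array([.5852,-.1197]); th0=np.deg2rad(140.9)
def pos(a,r,off): t=th0+a; return A+r*np.array([np.cos(t),np.sin(t)])+off*np.array([np.sin(t),-np.cos(t)])
r,off=.100,.0255
o=bot.get_obs(); p=o['eef_pos'][:2]; f=o['wrist_force']; print(p,f,o['joint_positions'][5])
for a in np.arange(0,1.5,.1): q=pos(a,r,off); print(round(a,2),q.round(4),"inc from prev",((q-pos(a-.1,r,off))/.25).round(3))
E
python3 arc.py
```

```text
[ 0.52633226 -0.02651834] [0.1842394  0.14586762 0.42726568] -1.0318122821524738
0.0 [ 0.5237 -0.0368] inc from prev [-0.034 -0.023]
0.1 [ 0.5157 -0.0434] inc from prev [-0.032 -0.026]
0.2 [ 0.5084 -0.0507] inc from prev [-0.029 -0.029]
0.3 [ 0.5019 -0.0587] inc from prev [-0.026 -0.032]
0.4 [ 0.4963 -0.0673] inc from prev [-0.023 -0.034]
0.5 [ 0.4915 -0.0765] inc from prev [-0.019 -0.037]
0.6 [ 0.4876 -0.0861] inc from prev [-0.015 -0.038]
0.7 [ 0.4848 -0.096 ] inc from prev [-0.011 -0.04 ]
0.8 [ 0.4829 -0.1061] inc from prev [-0.007 -0.041]
0.9 [ 0.4821 -0.1164] inc from prev [-0.003 -0.041]
1.0 [ 0.4822 -0.1267] inc from prev [ 0.001 -0.041]
1.1 [ 0.4835 -0.1369] inc from prev [ 0.005 -0.041]
1.2 [ 0.4857 -0.147 ] inc from prev [ 0.009 -0.04 ]
1.3 [ 0.4889 -0.1568] inc from prev [ 0.013 -0.039]
1.4 [ 0.4931 -0.1662] inc from prev [ 0.017 -0.038]
```

Call:
{"api": "play_rows", "payload": {"series": [{"hand": 0,"travel": [-0.005,-0.02,-0.006],"yaw": 0},{"hand": 0,"travel": [-0.005,-0.021,0],"yaw": 0},{"hand": 0,"travel": [-0.016,-0.013,0],"yaw": 0.008},{"hand": 0,"travel": [-0.016,-0.013,0],"yaw": 0.008},{"hand": 0,"travel": [0,0,0],"yaw": 0}]}}

```text
time: 15.42
eef_pos: [0.515, -0.0435, 0.0495]
eef_rot: [0.895, 3.011, 0.0]
wrist_force: [0.4, -1.0, 1.3]
gripper_width: 0.0005
grasp_force: 0.0
```

Call:
{"api": "play_rows", "payload": {"series": [{"hand": 0,"travel": [-0.015,-0.014,0],"yaw": 0.008},{"hand": 0,"travel": [-0.014,-0.015,0],"yaw": 0.008},{"hand": 0,"travel": [-0.013,-0.016,0],"yaw": 0.008},{"hand": 0,"travel": [-0.013,-0.016,0],"yaw": 0.008}]}}

```text
time: 15.92
eef_pos: [0.5015, -0.0583, 0.0494]
eef_rot: [0.586, 3.085, 0.0]
wrist_force: [2.1, 2.3, 0.4]
gripper_width: 0.0004
grasp_force: 1.2
```

Call:
{"api": "play_rows", "payload": {"series": [{"hand": 0,"travel": [-0.012,-0.017,0],"yaw": 0.008},{"hand": 0,"travel": [-0.011,-0.017,0],"yaw": 0.008},{"hand": 0,"travel": [-0.01,-0.018,0],"yaw": 0.008},{"hand": 0,"travel": [-0.009,-0.019,0],"yaw": 0.008}]}}

```text
time: 16.42
eef_pos: [0.4911, -0.0761, 0.0495]
eef_rot: [0.274, 3.129, 0.0]
wrist_force: [2.9, 1.9, -0.2]
gripper_width: 0.0005
grasp_force: 1.2
```

Call:
{"api": "play_rows", "payload": {"series": [{"hand": 0,"travel": [-0.008,-0.019,0],"yaw": 0.008},{"hand": 0,"travel": [-0.007,-0.019,0],"yaw": 0.008}]}}

```text
time: 16.68
eef_pos: [0.4873, -0.0856, 0.0495]
eef_rot: [0.116, 3.138, 0.0]
wrist_force: [2.3, 2.5, 0.8]
gripper_width: 0.0001
grasp_force: 1.2
```

Call:
{"api": "play_rows", "payload": {"series": [{"hand": 0,"travel": [-0.006,-0.02,0],"yaw": 0.008},{"hand": 0,"travel": [-0.005,-0.02,0],"yaw": 0.008}]}}

```text
time: 16.92
eef_pos: [0.4845, -0.0956, 0.0494]
eef_rot: [-0.042, 3.141, 0.0]
wrist_force: [1.0, 2.9, 0.6]
gripper_width: 0.0003
grasp_force: 1.2
```

Call:
{"api": "play_rows", "payload": {"series": [{"hand": 0,"travel": [-0.004,-0.02,0],"yaw": 0.008},{"hand": 0,"travel": [-0.003,-0.02,0],"yaw": 0.008}]}}

```text
time: 17.18
eef_pos: [0.4827, -0.1056, 0.0494]
eef_rot: [-0.2, 3.135, 0.0]
wrist_force: [1.9, 3.3, 1.0]
gripper_width: 0.0006
grasp_force: 1.2
```

Call:
{"api": "play_rows", "payload": {"series": [{"hand": 0,"travel": [-0.002,-0.02,0],"yaw": 0.008}]}}

```text
time: 17.3
eef_pos: [0.4821, -0.1105, 0.0494]
eef_rot: [-0.278, 3.129, 0.0]
wrist_force: [0.6, 2.3, 0.9]
gripper_width: -0.0
grasp_force: 1.2
```

Turned about 0.85 rad, with the push still at the free level of about 3 N. I'll continue in small steps.

Call:
{"api": "play_rows", "payload": {"series": [{"hand": 0,"travel": [-0.001,-0.02,0],"yaw": 0.008}]}}

```text
time: 17.42
eef_pos: [0.4818, -0.1155, 0.0493]
eef_rot: [-0.357, 3.121, 0.0]
wrist_force: [0.2, 3.0, 1.3]
gripper_width: 0.0006
grasp_force: 1.2
```

Call:
{"api": "play_rows", "payload": {"series": [{"hand": 0,"travel": [0,-0.014,0],"yaw": 0.005}]}}

```text
time: 17.55
eef_pos: [0.4818, -0.119, 0.0494]
eef_rot: [-0.405, 3.115, 0.0]
wrist_force: [1.3, 3.3, 1.1]
gripper_width: -0.0001
grasp_force: 1.2
```

Call:
{"api": "play_rows", "payload": {"series": [{"hand": 0,"travel": [0,-0.014,0],"yaw": 0.005}]}}

```text
time: 17.68
eef_pos: [0.4818, -0.1225, 0.0494]
eef_rot: [-0.454, 3.108, 0.0]
wrist_force: [1.0, 2.1, 0.9]
gripper_width: 0.0005
grasp_force: 1.2
```

Call:
{"api": "play_rows", "payload": {"series": [{"hand": 0,"travel": [0.001,-0.012,0],"yaw": 0.005}]}}

```text
time: 17.8
eef_pos: [0.4819, -0.1255, 0.0493]
eef_rot: [0.504, -3.101, -0.0]
wrist_force: [0.7, 2.8, 2.0]
gripper_width: 0.0007
grasp_force: 1.2
```

Call:
{"api": "play_rows", "payload": {"series": [{"hand": 0,"travel": [0.001,-0.01,0],"yaw": 0.004}]}}

```text
time: 17.92
eef_pos: [0.4821, -0.1281, 0.0492]
eef_rot: [0.543, -3.094, -0.0]
wrist_force: [1.0, 2.9, 2.0]
gripper_width: 0.0006
grasp_force: 1.2
```

Call:
{"api": "play_rows", "payload": {"series": [{"hand": 0,"travel": [0.001,-0.01,0],"yaw": 0.004}]}}

```text
time: 18.05
eef_pos: [0.4823, -0.1306, 0.0492]
eef_rot: [0.583, -3.087, -0.0]
wrist_force: [0.4, 2.3, 0.6]
gripper_width: 0.0002
grasp_force: 1.2
```

Call:
{"api": "play_rows", "payload": {"series": [{"hand": 0,"travel": [0.001,-0.01,0],"yaw": 0.004}]}}

```text
time: 18.18
eef_pos: [0.4826, -0.1331, 0.0491]
eef_rot: [0.622, -3.079, -0.0]
wrist_force: [0.2, 3.1, 0.5]
gripper_width: 0.0006
grasp_force: 1.2
```

Call:
{"api": "play_rows", "payload": {"series": [{"hand": 0,"travel": [0.001,-0.008,0],"yaw": 0.003}]}}

```text
time: 18.3
eef_pos: [0.4829, -0.1352, 0.0491]
eef_rot: [0.651, -3.073, -0.0]
wrist_force: [0.2, 3.0, 1.1]
gripper_width: 0.0
grasp_force: 1.2
```

Call:
{"api": "play_rows", "payload": {"series": [{"hand": 0,"travel": [0.001,-0.008,0],"yaw": 0.003}]}}

```text
time: 18.42
eef_pos: [0.4831, -0.1371, 0.0491]
eef_rot: [-0.679, 3.067, 0.0]
wrist_force: [0.1, 2.6, 1.8]
gripper_width: 0.0006
grasp_force: 1.2
```

Call:
{"api": "play_rows", "payload": {"series": [{"hand": 0,"travel": [0.002,-0.008,0],"yaw": 0.003}]}}

```text
time: 18.55
eef_pos: [0.4836, -0.1391, 0.0491]
eef_rot: [0.708, -3.06, -0.0]
wrist_force: [0.3, 3.1, 1.8]
gripper_width: 0.0006
grasp_force: 1.4
```

Call:
{"api": "play_rows", "payload": {"series": [{"hand": 0,"travel": [0.002,-0.008,0],"yaw": 0.003}]}}

```text
time: 18.68
eef_pos: [0.4841, -0.1411, 0.0491]
eef_rot: [0.737, -3.054, -0.0]
wrist_force: [0.2, 2.5, 1.6]
gripper_width: 0.0005
grasp_force: 1.4
```

Call:
{"api": "play_rows", "payload": {"series": [{"hand": 0,"travel": [0.002,-0.008,0],"yaw": 0.003}]}}

```text
time: 18.8
eef_pos: [0.4844, -0.1429, 0.0491]
eef_rot: [0.766, -3.046, -0.001]
wrist_force: [-0.2, 5.3, 2.4]
gripper_width: 0.0007
grasp_force: 2.8
```

Call:
{"api": "play_rows", "payload": {"series": [{"hand": 0,"travel": [0.002,-0.008,0],"yaw": 0.003}]}}

```text
time: 18.92
eef_pos: [0.4847, -0.1446, 0.049]
eef_rot: [0.794, -3.039, -0.002]
wrist_force: [-1.9, 8.5, 2.7]
gripper_width: 0.0008
grasp_force: 4.4
```

Call:
{"api": "play_rows", "payload": {"series": [{"hand": 0,"travel": [0,0,0],"yaw": 0},{"hand": 0,"travel": [0,0,0],"yaw": 0}]}}

```text
time: 19.18
eef_pos: [0.4848, -0.1446, 0.049]
eef_rot: [0.793, -3.039, -0.002]
wrist_force: [-0.7, 6.0, 2.3]
gripper_width: 0.0005
grasp_force: 3.1
```

```bash
python3 - <<'E'
from workcell import bot
import numpy as np
for i in range(4):
    o=bot.get_obs(); print(o['eef_pos'].round(4),np.round(o['wrist_force'],2)); bot.read_camera("side")
A=np.array([.5852,-.1197]); v=o['eef_pos'][:2]-A; print(np.linalg.norm(v),np.rad2deg(np.arctan2(v[1],v[0]))%360, np.sqrt(v@v-.0255**2))
E
```

```text
[ 0.4848 -0.1446  0.049 ] [-0.69  5.98  2.28]
[ 0.4847 -0.1446  0.049 ] [-1.9   7.22  2.62]
[ 0.4848 -0.1446  0.049 ] [-0.2   6.6   2.43]
[ 0.4848 -0.1446  0.049 ] [-1.02  6.37  2.6 ]
0.10347897587957194 193.9210492266606 0.10028782802057801
```

Call:
{"api": "play_rows", "payload": {"series": [{"hand": 0,"travel": [0.0005,-0.003,0],"yaw": 0.001}]}}

```text
time: 19.5
eef_pos: [0.4847, -0.145, 0.049]
eef_rot: [0.803, -3.036, -0.003]
wrist_force: [-1.0, 11.7, 3.9]
gripper_width: 0.0007
grasp_force: 5.1
```

Call:
{"api": "play_rows", "payload": {"series": [{"hand": 0,"travel": [0,0,0],"yaw": 0}]}}

```text
time: 19.62
eef_pos: [0.4848, -0.145, 0.049]
eef_rot: [0.803, -3.036, -0.002]
wrist_force: [-0.7, 8.4, 3.0]
gripper_width: 0.0006
grasp_force: 4.2
```

The cam grips firmly, with a push of about 8 to 10 N. I'll back off the way I came, lift, and check.

Call:
{"api": "play_rows", "payload": {"series": [{"hand": 0,"travel": [-0.02,0.04,0],"yaw": 0},{"hand": 0,"travel": [-0.03,0.06,0],"yaw": 0},{"hand": 0,"travel": [0,0,0.15],"yaw": 0},{"hand": 0,"travel": [0,0,0.2],"yaw": 0},{"hand": 0,"travel": [0,0,0.2],"yaw": -0.02},{"hand": 0,"travel": [0.1,-0.1,0.2],"yaw": -0.028},{"hand": 0,"travel": [0.1,-0.15,0],"yaw": -0.028},{"hand": 0,"travel": [0.1,-0.15,0],"yaw": -0.028},{"hand": 0,"travel": [0.1,-0.1,0],"yaw": -0.028},{"hand": 0,"travel": [0,0,0],"yaw": -0.028}]}}

```text
time: 20.88
eef_pos: [0.5733, -0.2465, 0.2357]
eef_rot: [-0.77, -3.045, 0.0]
wrist_force: [-0.6, 0.0, -0.7]
gripper_width: 0.0006
grasp_force: 0.0
```

Call:
{"api": "play_rows", "payload": {"series": [{"hand": 0,"travel": [0,0,0],"yaw": -0.028},{"hand": 0,"travel": [0,0,0],"yaw": -0.028},{"hand": 0,"travel": [0,0,0],"yaw": -0.028},{"hand": 0,"travel": [0,0,0],"yaw": 0},{"hand": 0,"travel": [0,0,0],"yaw": 0}]}}

```text
time: 21.5
eef_pos: [0.5726, -0.2454, 0.2366]
eef_rot: [-1.523, -2.748, 0.0]
wrist_force: [-0.5, -0.7, 0.3]
gripper_width: 0.0006
grasp_force: 0.0
```

```bash
python3 chk.py wrist5
```

```text
block top 3896 ((-1.252065658569336, -9.113418579101562), (60.778053283691406, 40.755401611328125), 89.94615936279297) 0.14488581879748214 [[-21.0, -38.8], [18.0, 19.9]] plane [4.00000e-03 1.00000e-03 1.44884e+02]
stop y [32.9 34.2]
bar x [18.9 37.2] y [-65.  28.]
cam ((-42.47129440307617, -10.282422065734863), 22.095489501953125)
```

View pics/wrist5.png

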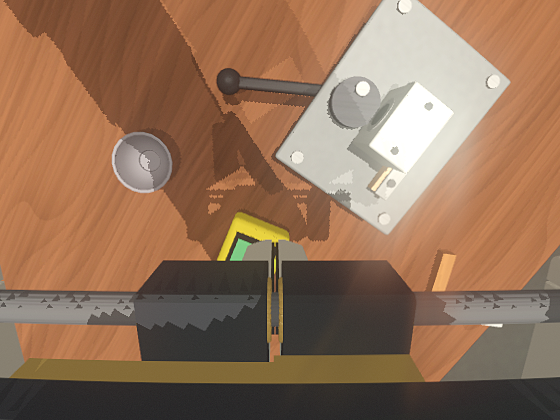

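The final view shows the block square and upright at stop and strip, at about (420,118), with the cam at (355,102) touching its front. The arm has swung to the -y side, ball at (228,82), and the gripper is clear of everything.

```bash
python3 -c "
from workcell import bot
print(bot.hand_in())"
```

```text
the job is handed in; nothing more can be done
None
```

The bearing block stands upright against the wooden strip and the side stop; the knob was turned until the cam gripped it (push about 8 N, peak about 11 N), then released, and the job was handed in at about 22 s.

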